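# Slide the recipe panel under the sprung clip

## Robot

A 7-joint arm with a two-finger parallel gripper is mounted at the origin on a cart in front of the work surface, level with it; the furniture and walls round the work are solid. World frame = base frame: x ahead of the robot, y to its left, z up, the work surface at z = 0. Lengths are in m, angles in rad, forces in N, time in s.
With the tool pointing down it reaches from about 0.4 to 0.85 m from the base axis. Payload 10.4 kg.
Tool frame: the origin (TCP) lies midway between the tips of the shut fingers; the grasp point (between the pads) lies 19 mm behind it; z points along the fingers, y is the line along which they close (so a half turn about z gives the same grasp; the last joint's range is limited). The gripper opens to 87 mm and grips with 3 to 60 N. Pads are 19 mm wide; open, the fingers measure 117 mm over their backs; the gripper's body (75 mm by 190 mm) begins 51 mm behind the grasp point.
Start: joints at [1.113, 0.332, -0.065, 1.46, 0.022, 1.35, -0.088], TCP at [0.263, -0.567, 0.223] pointing down, gripper open.
Joint ranges: [-2.6, 2.6], [-0.5, 2.12], [-1.47, 1.34], [0.16, 2.42], [-1.27, 4.41], [0.06, 2.06], [-2.6, 2.6]. Speed limits (rad/s): [2.22, 2.22, 2.79, 2.79, 3.14, 3.14, 3.14].

## Interface

Orientations are given as a unit quaternion [x, y, z, w].
In Python, from bench import r gives the robot as it stands.
- The arm moves only by the tool arm_command, never from a script. Its argument "moves" is one flat list of numbers, 4 for each row, row after row: the shift along the tool's x, y, z in cm, then the turn about the tool's z in degrees. A call has 1 to 12 rows; each row shifts and turns the commanded pose from where the row before left it, along the tool's axes as they then stand; what a row does not reach is not made up. A row lasts 1/12 s, in which the tool goes at most 41.7 mm and 7.16 degrees, less where a joint would pass 70% of its speed; a pose out of reach is approached as far as the arm can. A call with a gripper value outside its range is refused whole. "fingers" is the opening in per cent of the stroke, from 0 (shut) to 100 (fully open), set as the call begins (left out, the last holds). The fingers move at their own pace and stop on an object; "squeeze" is the grip in N (left out, the last holds). Time passes only in rows, so rows that do not move let the fingers close. It gives the time, the measured TCP pose, the force, the opening and the grip force at its end, in the units of the state.
- r.read_state(): the state, without advancing time (a new reading comes with each control period).
- r.camera(name): name is "side" or "top"; returns the picture (400x640x3 uint8, red, green, blue); there is no depth.
- r.camera_info(name): a dict with "fx", "fy", "cx", "cy" (pixels), "k1" (the pictures are not rectified: a ray, as slopes to the right and down, at radius r is drawn at 1 + k1 r^2 times it, then the intrinsics apply), "origin" and "attitude" of the camera in the world. Camera axes: x right, y up, looking along -z (the intrinsics and any distortion apply to the point x, -y, -z); pixel columns grow to the right and rows downward; lengths in m; the calibration is good to about 2 mm. A picture is of the moment at which its call begins. camera_info takes no time and is no camera call.
- r.close_job(): hands the job in; it is judged then, once.
The state is a dict: "time": time; "joint_positions": joint angles; "joint_vel": joint speeds; "joint_torque": joint torques, N m; "ee_pos": TCP position; "eef_rot": TCP orientation; "ft_force": force on the tool from outside, world axes, zero at the start; "torque": the same for the moment, N m; "width": finger opening in m; "grip_force": force on a finger pad.
Only numpy, scipy, OpenCV 4.12 (cv2) and the standard library are available. Lean on these libraries where they do the work, as an engineer would, in place of code of your own. Each camera call takes 0.05 s, during which the arm holds its last target. There are 200 camera calls.

## Task

First lift the pepper mill off the recipe panel and stand it upright, wholly on the round cork coaster. Then slide the panel on the recipe board so that its left side lies flush along the dark wooden fence, and push it on under the sprung steel clip, its own edge lifting the clip, until it is fully home and square against the stop behind the clip. Never touch the clip with the robot, and leave the garlic, salt shaker, mug and low tin where they stand.

Things in the scene. Friction and masses are not known exactly. Their poses are not given: they have to be found in the camera images.
- recipe_board: pale wooden board fixed to the worktop, 300 x 170 mm, top face 12 mm above the worktop; origin under its centre, at worktop height. Its +x points from its open end (towards the robot) to the clip end, +y to its left, +z up. No rim except fence and stop. A panel that is home (touching fence and stop) has its centre at board x = +20, y = +15 mm
- fence_face (a point): middle of the foot of the inner face of the dark wooden fence along the board's left side (board x = -55, y = +70 mm, on the board's top). Fence 12 mm high, 170 mm long along board x, from x = -140 to +30 mm. Axes as the board's
- stop_face (a point): middle of the foot of the near face of the dark wooden stop under the rear of the clip (board x = +85, y = +15 mm, on the board's top). Stop 10 mm high, 100 mm wide along board y. Axes as the board's
- clip_lip (a point): middle of the lip (lowest line) of the sprung steel bar clip, 90 mm wide along board y, hinged behind the stop. Shut, the lip is at board x = +51, y = +15 mm, 2 mm above the board's top. Ahead of it the clip turns up at 18 degrees to a front edge at board x = +23 mm, 11 mm above the board's top: a panel pushed towards board +x wedges the clip up
- clip (a joint): opening of the clip, rad: 0 = shut, grows as the lip rises, at most 0.6; about 0.07 with the panel under it. A spring shuts it; the lip presses with about 1.5 N, and pushing the panel in takes roughly 3 to 10 N, more if the fingers also press it down
- panel_center (a point): centre (half-way up) of the recipe panel: stiff flat loose plate, 130 mm along its x, 110 mm along its y, 6 mm thick, 90 g; blue, white face with a plate of food, orange band along its -x (near) edge. Lies on the board ahead of the clip, +x towards the clip, somewhat turned, clear of the fence. Too wide to grip: push its edges with the fingertips just above the board's top
- mill_center (a point): centre (half-way up) of the pepper mill: upright, 112 mm tall, 0.16 kg; white lower part 35 mm across up to 60 mm, narrow neck, black head 41 mm across from 72 mm to the top. It stands on the recipe panel at the start
- coaster_top (a point): centre of the top of the round cork coaster, 90 mm across, 8 mm high, fixed to the worktop near its front edge
- garlic: bystander: garlic bulb, 56 mm; origin under its centre
- salt_shaker: bystander: grey and clear salt shaker, 44 mm across, 90 mm tall; origin under its centre
- tuna_tin: bystander: low tin, 86 mm across, 40 mm tall; origin under its centre
- mug: bystander: white mug, 95 mm tall; origin under its centre
Mind the look-alikes: they are no part of the job. What is shaped like the part that bears mill_center but yellow is not meant.

How it is judged:
By the outcome, as a careful person would: the job done as asked, in the order asked, and still so for the second after the job is handed in, with the robot touching nothing.
It also fails if it takes over 64 s, if anything falls off the work surface, if the arm or the gripper's body presses on something with over 40 N, if the wrist force passes 120 N, or if a joint passes its speed limit or range.

## Working session

There is one attempt and no reset: what is moved stays moved. The work goes in short steps, Python scripts to look and compute and a tool call to move; the robot and the scene stay as the last step left them, time stands still between calls to the robot, and variables do not carry over. Pictures are saved under pics/ and viewed, at most 10 in all, crops included, and the job is handed in when it is done.

Besides the shell and the picture viewer there is one more tool, called as name(argument=value, ...), one argument or row to a line, values as JSON. arm_command: Moves the arm, as the interface text tells. Its arguments: {"type":"object","properties":{"moves":{"type":"array"},"fingers":{"type":"number"},"squeeze":{"type":"number"}},"required":["moves"]}

```bash
ls; mkdir -p pics; python3 - <<'E'
from bench import r
import cv2
for n in("side","top"):
    cv2.imwrite(f"pics/{n}0.png",r.camera(n)[:,:,::-1]); print(n,r.camera_info(n))
s=r.read_state();print(s)
E
```

```text
pics
side {'fx': 423.6508284261194, 'fy': 423.6508284261194, 'cx': 320.0267861261026, 'cy': 200.2902965701576, 'k1': -0.11124862511861519, 'origin': array([-0.11304734,  1.02417712,  0.91868078]), 'attitude': array([-0.13827609,  0.44410064,  0.8508749 , -0.24426675])}
top {'fx': 464.701764998057, 'fy': 464.701764998057, 'cx': 311.0190705401238, 'cy': 197.786349378893, 'k1': 0.026268919427070544, 'origin': array([-0.61962457,  0.25395386,  1.58949901]), 'attitude': array([-0.20507652,  0.25668096,  0.73057796, -0.59859364])}
{'time': 0.1, 'joint_positions': array([ 1.11338972,  0.33278586, -0.0647106 ,  1.4608348 ,  0.02159589,
        1.34987377, -0.08847584]), 'joint_vel': array([ 0.00054314, -0.00204795, -0.00205721, -0.0026617 , -0.00068047,
        0.00108413,  0.00072773]), 'joint_torque': array([ 3.22550215e-03, -6.24540424e+01,  2.60793610e-02, -3.90715349e+01,
       -6.13419455e-02,  3.67298070e-02,  1.62184069e-04]), 'ee_pos': array([ 0.26313899, -0.56654523,  0.22185852]), 'eef_rot': array([ 9.76455047e-01,  2.15720135e-01, -1.52322812e-04, -5.83728811e-04]), 'ft_force': array([-0.31179853,  0.43029566,  1.37509091]), 'torque': array([-0.00445296, -0.05077882,  0.02346007]), 'grip_force': 0.0, 'width': 0.0872413956721728}
```

View pics/top0.png

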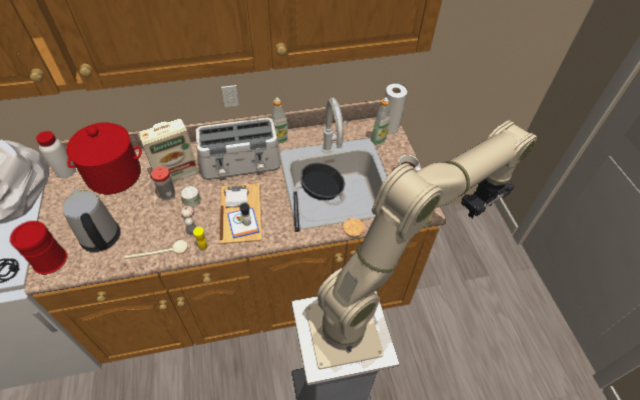

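View pics/side0.png

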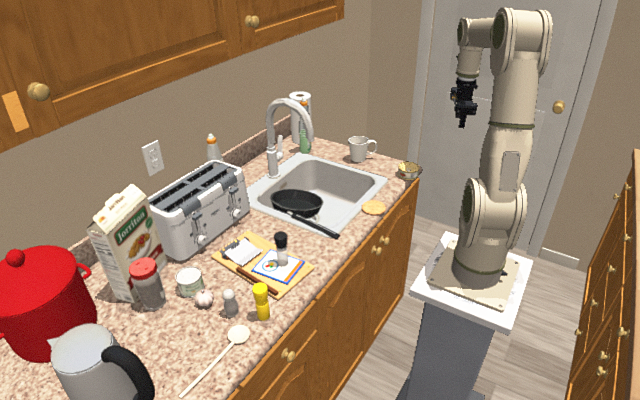

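The top view shows the board at about (240,212) with the dark mill at (245,212). A yellow look-alike stands at (200,238), the coaster is at (354,228), and the mug is near the arm. In the side view the mill is at (281,248), the yellow look-alike at (262,300) and the coaster at (373,208). The black and white mill on the panel fits the description. I'll confirm it in an enlarged crop.

```bash
cat > h.py <<'E'
import numpy as np, cv2
from bench import r
from scipy.spatial.transform import Rotation as R
def cam(n):
    i=r.camera_info(n); K=np.array([[i['fx'],0,i['cx']],[0,i['fy'],i['cy']],[0,0,1.]])
    return i['origin'],R.from_quat(i['attitude']).as_matrix(),K,i['k1']
def ray(n,uv):
    o,A,K,k=cam(n); d=(np.array(uv,float)-K[:2,2])/[K[0,0],K[1,1]]
    s=d.copy()
    for _ in range(20): s=d/(1+k*(s**2).sum(-1,keepdims=True))
    v=np.stack([s[...,0],-s[...,1],-np.ones(s.shape[:-1])],-1)@A.T
    return o,v
def plane(n,uv,z):
    o,v=ray(n,uv); return o+v*((z-o[2])/v[...,2])[...,None]
def proj(n,P):
    o,A,K,k=cam(n); c=(np.atleast_2d(P)-o)@A; s=np.stack([c[:,0]/-c[:,2],-c[:,1]/-c[:,2]],-1)
    s=s*(1+k*(s**2).sum(-1,keepdims=True)); return s*[K[0,0],K[1,1]]+K[:2,2]
def tri(uv1,uv2,a="side",b="top"):
    o1,v1=ray(a,uv1);o2,v2=ray(b,uv2); v1=v1/np.linalg.norm(v1);v2=v2/np.linalg.norm(v2)
    t=np.linalg.lstsq(np.stack([v1,-v2],1),o2-o1,rcond=None)[0]
    p,q=o1+t[0]*v1,o2+t[1]*v2; return (p+q)/2,np.linalg.norm(p-q)
def shot(n,name=None):
    im=np.ascontiguousarray(r.camera(n)[:,:,::-1])
    if name: cv2.imwrite(f"pics/{name}.png",im)
    return im
def crop(im,x,y,w,h,f): return cv2.resize(im[y:y+h,x:x+w],None,fx=f,fy=f,interpolation=cv2.INTER_CUBIC)
E
python3 - <<'E'
from h import *
s=cv2.imread("pics/side0.png");t=cv2.imread("pics/top0.png")
cv2.imwrite("pics/c1.png",np.hstack([crop(s,205,225,114,120,5)[:600,:400+170],np.zeros((600,10,3),np.uint8)]) if 0 else crop(s,205,225,114,75,7))
cv2.imwrite("pics/c2.png",crop(t,180,178,100,75,8))
E
```

```text
(no output)
```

View pics/c1.png

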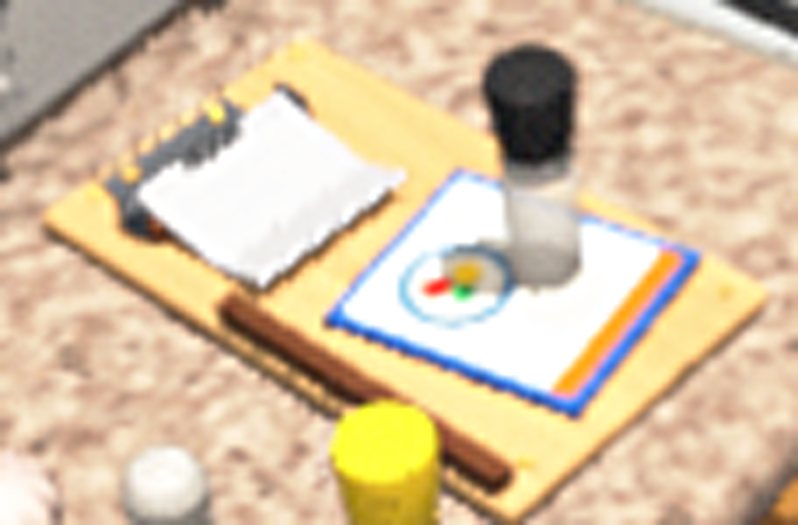

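View pics/c2.png

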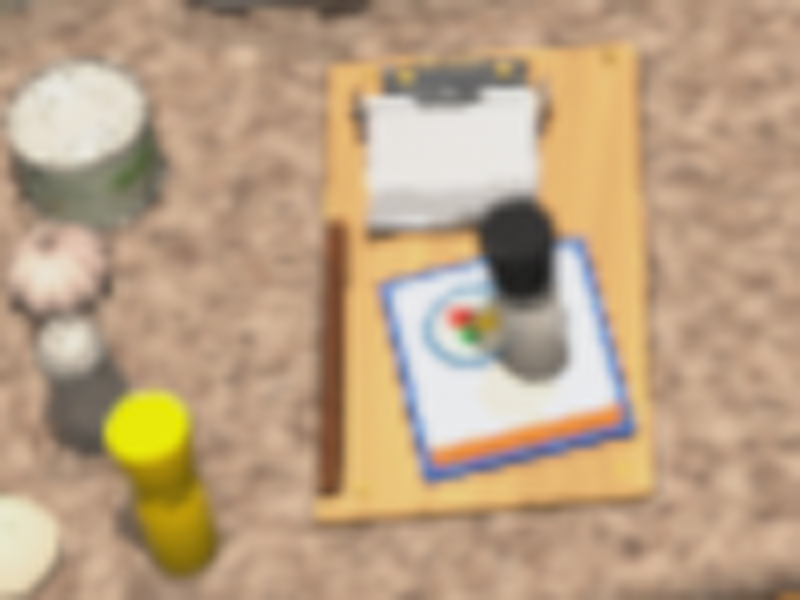

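The crops show the mill on the panel: side head top at about crop (530,72), foot at (545,265). The yellow one stands on the worktop off the board, so it is not meant. The clip carries a white sheet, and the panel is turned about 10° and clear of the fence. The tin, garlic and salt shaker stand left of the board.

```bash
cat >> h.py <<'E'
def S(p): return (np.array(p,float)+.5)/7-.5+[205,225]
def T(p): return (np.array(p,float)+.5)/8-.5+[180,178]
def rigid(body,world):
    b,w=np.array(body,float)[:,:2],np.array(world)[:,:2]; bc,wc=b.mean(0),w.mean(0)
    B,W=b-bc,w-wc; th=np.arctan2((B[:,0]*W[:,1]-B[:,1]*W[:,0]).sum(),(B*W).sum()); c,s=np.cos(th),np.sin(th)
    t=wc-np.array([[c,-s],[s,c]])@bc; res=w-(b@np.array([[c,s],[-s,c]])+t); return t,th,res
E
python3 - <<'E'
from h import *
np.set_printoptions(precision=4,suppress=True)
# order: open-right, open-left, clip-left, clip-right
bod=[[-.15,-.085],[-.15,.085],[.15,.085],[.15,-.085]]
pan=[[-.065,-.055],[-.065,.055],[.065,.055],[.065,-.055]]
bs=S([(768,296),(515,520),(45,216),(300,38)]); bt=T([(652,492),(315,515),(328,65),(636,42)])
ps=S([(702,254),(577,412),(328,318),(460,170)]); pt=T([(635,435),(428,478),(380,285),(584,240)])
for nm,b,z in(("board",bod,.012),("panel",pan,.018)):
    us,ut=(bs,bt) if nm=="board" else (ps,pt)
    for n,u in(("side",us),("top",ut)):
        t,th,res=rigid(b,plane(n,u,z)); print(nm,n,t,np.degrees(th),"res mm",(res*1000).round(1).tolist())
    print(" tri z",[round(float(tri(a,c)[0][2]),4) for a,c in zip(us,ut)])
print("mill head top",tri(S((530,70)),T((517,225))),"foot",tri(S((545,268)),T((537,362))))
for n,roi in(("side",(350,190,50,35)),("top",(335,212,45,32))):
    im=cv2.imread(f"pics/{n}0.png"); x,y,w,h=roi
    hsv=cv2.cvtColor(im[y:y+h,x:x+w],cv2.COLOR_BGR2HSV)
    m=((hsv[...,1]>110)&(hsv[...,2]>150)&(hsv[...,0]>8)&(hsv[...,0]<28)).astype(np.uint8)
    c=max(cv2.findContours(m,0,1)[0],key=cv2.contourArea)[:,0]+[x,y]
    print(n,cv2.fitEllipse(c.astype(np.int32)),len(c)); 
    P=plane(n,c,.006); print(" at z6:",(P.max(0)+P.min(0))/2,P.max(0)-P.min(0))
    globals()[n]=cv2.fitEllipse(c.astype(np.int32))[0]
print(tri(side,top))
E
```

```text
board side [0.5864 0.3038] -5.976149127386483 res mm [[1.9, 3.0], [-0.2, -2.1], [-2.3, -3.3], [0.5, 2.5]]
board top [0.5894 0.3021] -5.944137162887762 res mm [[0.7, 0.6], [2.4, -1.1], [-2.3, -0.1], [-0.8, 0.6]]
 tri z [0.0077, 0.0125, 0.0144, 0.0083]
panel side [0.5248 0.2958] 5.4546707583928224 res mm [[1.2, 1.1], [1.6, -0.5], [-1.8, -1.0], [-1.0, 0.4]]
panel top [0.5249 0.2962] 4.62525051719803 res mm [[-0.5, 1.5], [2.8, -2.6], [-1.1, -0.2], [-1.2, 1.2]]
 tri z [0.0193, 0.0177, 0.0188, 0.018]
mill head top (array([0.5197, 0.2794, 0.1318]), np.float64(0.0015419610035621793)) foot (array([0.5191, 0.2812, 0.019 ]), np.float64(0.0014131717290301379))
side ((387.3507995605469, 214.14199829101562), (2.945868730545044, 39.61052322387695), 39.816932678222656) 55
 at z6: [ 0.358  -0.1541  0.006 ] [0.013  0.1828 0.    ]
top ((353.0710144042969, 227.0395965576172), (16.53711700439453, 20.75885772705078), 96.38807678222656) 55
 at z6: [ 0.4214 -0.1476  0.006 ] [0.0852 0.0864 0.    ]
(array([ 0.3797, -0.1372,  0.021 ]), np.float64(0.05278382218531871))
```

```bash
cat >> h.py <<'E'
def delta(P,yaw,pos=None,cur=None):
    "cm in tool axes from commanded/measured pos for a tool with x-axis at yaw (deg), pointing down"
    s=r.read_state(); p=np.array(s['ee_pos'] if pos is None else pos)
    y=np.radians(yaw); X=[np.cos(y),np.sin(y),0];Y=[np.sin(y),-np.cos(y),0];Z=[0,0,-1]
    return (np.array([X,Y,Z])@(np.array(P)-p)*100).round(2)
def yaw_now():
    return np.degrees(R.from_quat(r.read_state()['eef_rot']).as_matrix()[[1,0],[0,0]]@[0,0]) if 0 else float(np.degrees(np.arctan2(*R.from_quat(r.read_state()['eef_rot']).as_matrix()[[1,0],0])))
E
python3 - <<'E'
from h import *
print(yaw_now())
im=cv2.imread("pics/side0.png")
for y in range(196,220,3): print(y,[tuple(int(v) for v in cv2.cvtColor(im[y:y+1,x:x+1],cv2.COLOR_BGR2HSV)[0,0]) for x in range(355,394,6)])
for n,roi in(("side",(355,198,34,18)),("top",(335,212,45,32))):
    im=cv2.imread(f"pics/{n}0.png"); x,y,w,h=roi
    hsv=cv2.cvtColor(im[y:y+h,x:x+w],cv2.COLOR_BGR2HSV)
    m=((hsv[...,1]>110)&(hsv[...,2]>190)&(hsv[...,0]>8)&(hsv[...,0]<28)).astype(np.uint8)
    c=max(cv2.findContours(m,0,1)[0],key=cv2.contourArea)[:,0]+[x,y]
    P=plane(n,c,.006);print(n,cv2.boundingRect(c.astype(np.int32)),(P.max(0)+P.min(0))/2,P.max(0)-P.min(0)); globals()[n]=cv2.fitEllipse(c.astype(np.int32))[0]
print(tri(side,top))
print("salt",plane("top",T((85,435)),0),"yellow",plane("top",T((178,555)),0))
print(delta([.5195,.28,.223],84))
E
```

```text
24.915565148034855
196 [(14, 23, 146), (8, 24, 157), (60, 1, 237), (20, 29, 211), (17, 58, 236), (16, 52, 244), (17, 55, 240)]
199 [(14, 23, 145), (0, 0, 239), (30, 1, 237), (13, 79, 235), (15, 61, 234), (12, 70, 223), (18, 53, 245)]
202 [(15, 21, 171), (45, 2, 235), (22, 105, 255), (21, 102, 254), (22, 107, 254), (17, 66, 236), (13, 79, 217)]
205 [(135, 2, 237), (14, 35, 226), (23, 92, 254), (22, 101, 254), (23, 102, 254), (13, 95, 229), (13, 67, 159)]
208 [(40, 3, 237), (13, 55, 218), (24, 89, 255), (23, 99, 254), (25, 85, 255), (16, 108, 251), (15, 157, 203)]
211 [(60, 3, 238), (12, 73, 213), (23, 100, 255), (22, 100, 254), (22, 103, 255), (12, 75, 180), (16, 175, 200)]
214 [(23, 22, 229), (17, 54, 243), (13, 82, 155), (14, 137, 195), (13, 132, 157), (15, 118, 141), (14, 169, 125)]
217 [(14, 60, 218), (15, 63, 236), (15, 57, 237), (14, 71, 222), (13, 67, 189), (16, 169, 231), (15, 177, 127)]
side (362, 205, 23, 10) [ 0.420362   -0.12866049  0.006     ] [8.67261558e-02 4.51159526e-02 2.22044605e-16]
top (343, 219, 21, 17) [ 0.42218946 -0.14764632  0.006     ] [0.0836424  0.08643147 0.        ]
(array([ 0.42472328, -0.149408  ,  0.00067648]), np.float64(0.0019502967150073617))
salt [0.53142211 0.51369543 0.        ] yellow [0.44906447 0.47117183 0.        ]
[86.87 16.65 -0.11]
```

arm_command(
  moves=[0,0,0,-6.5,0,0,0,-6.5,0,0,0,-6.5,0,0,0,-6.5,0,0,0,-6.5,0,0,0,-6.5,0,0,0,-6.5,0,0,0,-6.5,0,0,0,-7.1],
  fingers=100,
)

```text
time: 0.85
ee_pos: [0.2632, -0.5666, 0.2221]
eef_rot: [0.741, 0.671, 0.0, -0.0]
ft_force: [-0.2, 1.0, 0.1]
width: 0.0871
grip_force: 0.0
```

arm_command(
  moves=[3.62,0.69,0,0,3.62,0.69,0,0,3.62,0.69,0,0,3.62,0.69,0,0,3.62,0.69,0,0,3.62,0.69,0,0,3.62,0.69,0,0,3.62,0.69,0,0,3.62,0.69,0,0,3.62,0.69,0,0,3.62,0.69,0,0,3.62,0.69,0,0],
)

```text
time: 1.85
ee_pos: [0.3909, -0.1417, 0.2224]
eef_rot: [0.743, 0.669, -0.0, 0.0]
ft_force: [0.9, -0.6, 0.5]
width: 0.087
grip_force: 0.0
```

arm_command(
  moves=[3.62,0.69,0,0,3.62,0.69,0,0,3.62,0.69,0,0,3.62,0.69,0,0,3.62,0.69,0,0,3.62,0.69,0,0,3.62,0.69,0,0,3.62,0.69,0,0,3.62,0.69,0,0,3.62,0.69,0,0,3.62,0.69,0,0,3.62,0.69,0,0],
)

```text
time: 2.85
ee_pos: [0.519, 0.2813, 0.2218]
eef_rot: [0.743, 0.669, -0.0, -0.0]
ft_force: [0.8, -0.5, 0.8]
width: 0.0869
grip_force: 0.0
```

```bash
python3 - <<'E'
from h import *
print(yaw_now(),r.read_state()['ee_pos'],delta([.5195,.28,.090],84),delta([.5195,.28,.090],yaw_now()),r.read_state()['joint_positions'].round(2))
im=shot("side"); x,y,w,h=352,195,40,24
hsv=cv2.cvtColor(im[y:y+h,x:x+w],cv2.COLOR_BGR2HSV)
m=((hsv[...,1]>80)&(hsv[...,2]>246)&(hsv[...,0]>18)&(hsv[...,0]<30)).astype(np.uint8)
c=max(cv2.findContours(m,0,1)[0],key=cv2.contourArea)[:,0]+[x,y]
P=plane("side",c,.008);print(cv2.boundingRect(c.astype(np.int32)),(P.max(0)+P.min(0))/2,P.max(0)-P.min(0))
cv2.imwrite("pics/c3.png",np.vstack([crop(im,205,200,114,75,7)[:,:780],]))
E
```

```text
83.94836995898645 [0.5189776  0.2812633  0.22181001] [-0.12  0.07 13.18] [-0.12  0.07 13.18] [ 0.18  0.41 -0.97  1.52  0.34  1.39 -0.92]
(362, 200, 24, 14) [ 0.42159881 -0.1494571   0.008     ] [8.14053645e-02 8.38725599e-02 2.22044605e-16]
```

arm_command(
  moves=[-0.1,0,2.2,0,0,0,2.2,0,0,0,2.2,0,0,0,2.2,0,0,0,2.2,0,0,0,2.2,0,0,0,0,0],
)

```text
time: 3.48
ee_pos: [0.5164, 0.2771, 0.0862]
eef_rot: [0.743, 0.669, -0.003, -0.001]
ft_force: [-1.0, -1.0, -0.5]
width: 0.0871
grip_force: 0.0
```

arm_command(
  moves=[0,0,0,0,0,0,0,0,0,0,0,0,0,0,0,0,0,0,0,0,0,0,0,0,0,0,0,0,0,0,0,0],
  fingers=0,
  squeeze=15,
)

```text
time: 4.15
ee_pos: [0.5187, 0.2789, 0.0907]
eef_rot: [0.743, 0.669, 0.0, 0.0]
ft_force: [-0.4, 0.6, 0.5]
width: 0.0416
grip_force: 1.6
```

arm_command(
  moves=[0,0,0,0,0,0,0,0,0,0,-0.5,0,0,0,-1.5,0,0,0,-2,0,0,0,-2,0,0,0,-2,0,0,0,-2,0,0,0,-1.5,0,0,0,-0.5,0,0,0,0,0],
)

```text
time: 5.07
ee_pos: [0.5189, 0.2795, 0.2124]
eef_rot: [0.743, 0.669, 0.001, 0.0]
ft_force: [-0.1, 1.0, -2.1]
width: 0.0408
grip_force: 15.0
```

```bash
python3 - <<'E'
from h import *
s=r.read_state();print(yaw_now(),s['ee_pos'],s['width'],s['grip_force'],delta([.4215,-.148,.21],yaw_now()))
im=shot("side"); cv2.imwrite("pics/c3.png",crop(im,205,170,114,100,6))
E
```

```text
84.02551442247571 [0.51885049 0.2794907  0.21236055] 0.040801108942968005 14.979603017563932 [-43.53  -5.23   0.24]
```

View pics/c3.png

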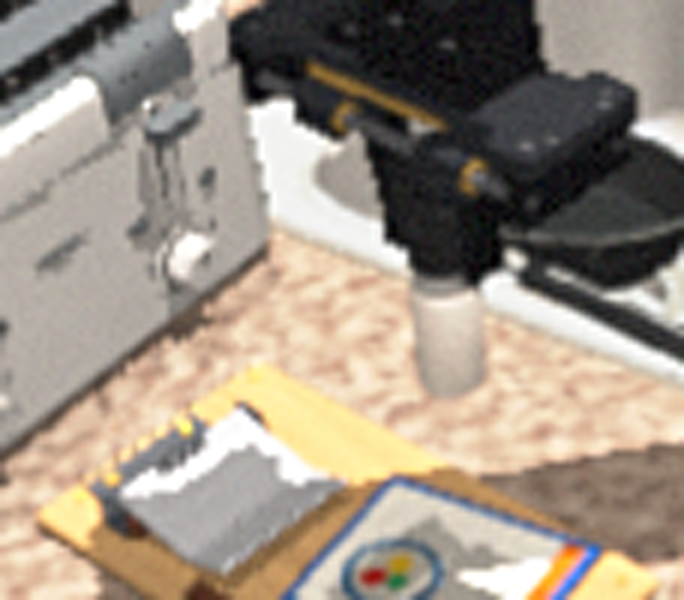

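The mill is held upright by its head, clear of the panel. I'll carry it to the coaster.

arm_command(
  moves=[-1,-0.12,0,0,-2,-0.24,0,0,-3,-0.36,0,0,-3,-0.36,0,0,-3,-0.36,0,0,-3,-0.36,0,0,-3,-0.36,0,0,-3,-0.36,0,0,-3,-0.36,0,0,-3,-0.36,0,0,-3,-0.36,0,0,-3,-0.36,0,0],
)

```text
time: 6.12
ee_pos: [0.4434, -0.0466, 0.2097]
eef_rot: [0.743, 0.669, -0.0, -0.0]
ft_force: [1.2, -0.2, -2.5]
width: 0.0406
grip_force: 15.0
```

arm_command(
  moves=[-3,-0.36,0,0,-3,-0.36,0,0,-2.5,-0.3,0,0,-1.5,-0.18,0,0,-0.5,-0.07,0,0,0,0,0,0,0,0,0,0],
)

```text
time: 6.7
ee_pos: [0.4211, -0.1472, 0.21]
eef_rot: [0.743, 0.669, 0.0, -0.001]
ft_force: [0.3, 0.5, -1.6]
width: 0.0407
grip_force: 15.0
```

```bash
python3 - <<'E'
from h import *
s=r.read_state();print(yaw_now(),s['ee_pos'],s['width'],s['ft_force'],delta([.4215,-.148,.0805],yaw_now()))
E
```

```text
84.04574380546343 [ 0.42107066 -0.14721313  0.2100325 ] 0.040741528959996255 [ 0.30852768  0.4961337  -1.57280991] [-0.07  0.05 12.95]
```

arm_command(
  moves=[0,0,1,0,0,0,2,0,0,0,2,0,0,0,2,0,0,0,2,0,0,0,1.5,0,0,0,1,0,0,0,0.6,0,0,0,0.4,0,0,0,0.2,0,0,0,0.1,0,0,0,0,0],
)

```text
time: 7.7
ee_pos: [0.4215, -0.1483, 0.0829]
eef_rot: [0.743, 0.669, 0.0, 0.0]
ft_force: [-0.8, 1.0, -2.4]
width: 0.0405
grip_force: 15.0
```

arm_command(
  moves=[0,0,0.1,0,0,0,0.05,0,0,0,0,0],
)

```text
time: 7.95
ee_pos: [0.4212, -0.1484, 0.0812]
eef_rot: [0.743, 0.669, 0.0, 0.0]
ft_force: [0.1, -0.2, -2.7]
width: 0.0408
grip_force: 15.0
```

arm_command(
  moves=[0,0,0.1,0,0,0,0,0],
)

```text
time: 8.12
ee_pos: [0.4216, -0.1484, 0.0805]
eef_rot: [0.743, 0.669, 0.0, 0.001]
ft_force: [-0.2, -0.6, 2.1]
width: 0.0405
grip_force: 15.0
```

Contact felt, so I release and retreat.

arm_command(
  moves=[0,0,0,0,0,0,0,0,0,0,0,0,0,0,0,0,0,0,0,0,0,0,0,0,0,0,0,0],
  fingers=100,
)

```text
time: 8.7
ee_pos: [0.4211, -0.1482, 0.08]
eef_rot: [0.743, 0.669, -0.0, -0.0]
ft_force: [-0.9, 0.8, 0.3]
width: 0.0794
grip_force: 0.0
```

arm_command(
  moves=[0,0,-1,0,0,0,-2,0,0,0,-3,0,0,0,-3,0,0,0,-3,0,0,0,-2,0,0,0,0,0],
)

```text
time: 9.28
ee_pos: [0.4231, -0.1486, 0.225]
eef_rot: [0.743, 0.669, 0.001, 0.003]
ft_force: [0.1, -0.3, 0.8]
width: 0.0872
grip_force: 0.0
```

```bash
python3 - <<'E'
from h import *
np.set_printoptions(precision=4,suppress=True)
s=r.read_state();print(yaw_now(),s['ee_pos'],s['width'],s['time'])
# board frame (mean of views)
b=np.array([.588,.303]);th=np.radians(-5.96);c,sn=np.cos(th),np.sin(th);B=np.array([[c,-sn],[sn,c]])
pan=B.T@(np.array([.525,.296])-b); print("panel in board",pan,"angle",5.0+5.96)
for n in("side","top"):
    im=shot(n,n+"1"); hsv=cv2.cvtColor(im,cv2.COLOR_BGR2HSV)
im=cv2.imread("pics/side1.png"); im2=cv2.imread("pics/top1.png")
a=crop(im,340,130,64,100,6);d=crop(im2,215,178,64,75,8)[:600,:400]
cv2.imwrite("pics/c4.png",np.hstack([a,d])[:, :800])
E
```

```text
84.03251436373215 [ 0.4231 -0.1486  0.225 ] 0.08724176964470255 9.2833
panel in board [-0.0619 -0.0135] angle 10.96
```

View pics/c4.png

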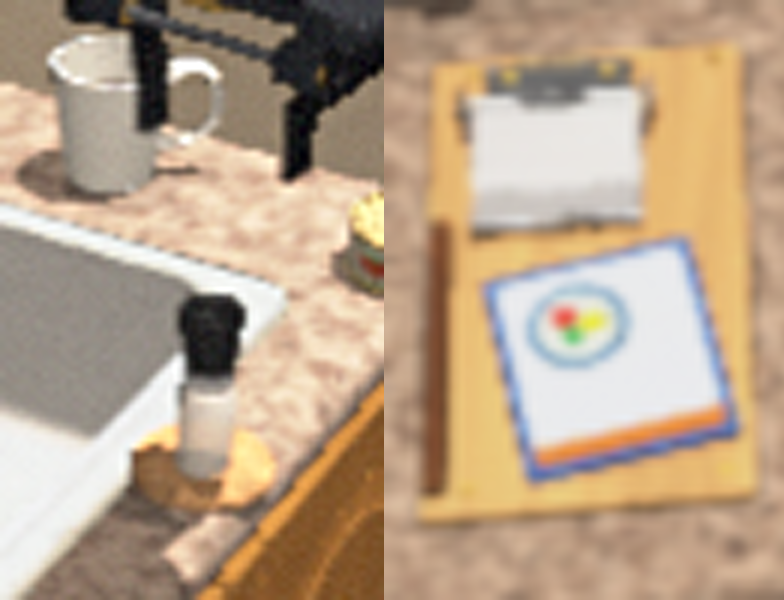

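The mill stands upright at the coaster's centre. The panel lies as before, at about (-62,-13) mm in the board frame and turned about +10.5°. Next I push its right edge to the fence with both fingertips.

```bash
cat >> h.py <<'E'
b0=np.array([.588,.303]);_t=np.radians(-5.96);B=np.array([[np.cos(_t),-np.sin(_t)],[np.sin(_t),np.cos(_t)]])
def b2w(p): return b0+B@(np.array(p)/1000)
def w2b(p): return (B.T@(np.array(p)[:2]-b0)*1000).round(1)
E
python3 - <<'E'
from h import *
np.set_printoptions(precision=4,suppress=True)
# refine the panel from the clear top/side pictures: blue-edge + white + orange mask corners
im=cv2.imread("pics/top1.png"); 
pt=T([(0,0)])*0+np.array([[215,178]])+(np.array([(738-384,435),(532-384,480),(486-384,285),(684-384,238)])+.5)/8-.5
pan=[[-.065,-.055],[-.065,.055],[.065,.055],[.065,-.055]]
t,th,res=rigid(pan,plane("top",pt,.018));print("panel board",w2b(t),np.degrees(th)+5.96,(res*1000).round(1).tolist())
P=b2w((-56,-107));print(P,delta([*P,.225],84.03),w2b(r.read_state()['ee_pos']))
E
```

```text
panel board [-62. -13.] 10.980596110812197 [[-0.9, 2.1], [1.8, -2.3], [-1.0, -2.0], [0.1, 2.3]]
[0.5212 0.2024] [35.92  6.27 -0.4 ] [-118.8 -466.2]
```

arm_command(
  moves=[1,0.2,0,0,3,0.5,0,0,3.5,0.6,0,0,3.5,0.6,0,0,3.5,0.6,0,0,3.5,0.6,0,0,3.5,0.6,0,0,3.5,0.6,0,0,3.5,0.6,0,0,3.5,0.6,0,0,2.5,0.5,0,0,1,0.3,0,0],
)

```text
time: 10.38
ee_pos: [0.5193, 0.2035, 0.2189]
eef_rot: [0.741, 0.671, -0.0, -0.002]
ft_force: [-0.1, 0.1, 0.6]
width: 0.0871
grip_force: 0.0
```

arm_command(
  moves=[0,0,2,0,0,0,3,0,0,0,3,0,0,0,3,0,0,0,3,0,0,0,2.5,0,0,0,1.5,0,0,0,1,0,0,0,0,0,0,0,0,0],
)

```text
time: 11.22
ee_pos: [0.5209, 0.1989, 0.0305]
eef_rot: [0.743, 0.669, 0.0, -0.0]
ft_force: [0.5, -0.3, 0.7]
width: 0.0867
grip_force: 0.0
```

```bash
python3 - <<'E'
from h import *
s=r.read_state();print(yaw_now(),s['ee_pos'],w2b(s['ee_pos']),s['width'],s['ft_force'])
E
```

```text
84.03368880011666 [0.52086279 0.19886084 0.03053891] [ -56.  -110.5] 0.08671057308757135 [ 0.49364768 -0.34264885  0.74369606]
```

arm_command(
  moves=[0,0,0.8,0,0,0,0.75,0,0,0,0,0,1,0,0,0,0.8,0,0,0,0.5,0,0,0,0.5,0,0,0,0.5,0,0,0,0.5,0,0,0,0.5,0,0,0,0.5,0,0,0,0.4,0,0,0],
)

```text
time: 12.22
ee_pos: [0.5263, 0.2506, 0.0145]
eef_rot: [0.743, 0.669, 0.0, -0.0]
ft_force: [-0.8, -0.4, -0.7]
width: 0.0869
grip_force: 0.2
```

```bash
python3 - <<'E'
from h import *
s=r.read_state();print(yaw_now(),s['ee_pos'],w2b(s['ee_pos']),s['width'],s['ft_force'])
a=crop(shot("side"),205,225,114,100,6)
cv2.imwrite("pics/c5.png",a)
E
```

```text
84.02090448379793 [0.52625168 0.25060066 0.01454892] [-56.  -58.5] 0.08694848894790326 [-0.8242299  -0.40216999 -0.66785873]
```

View pics/c5.png

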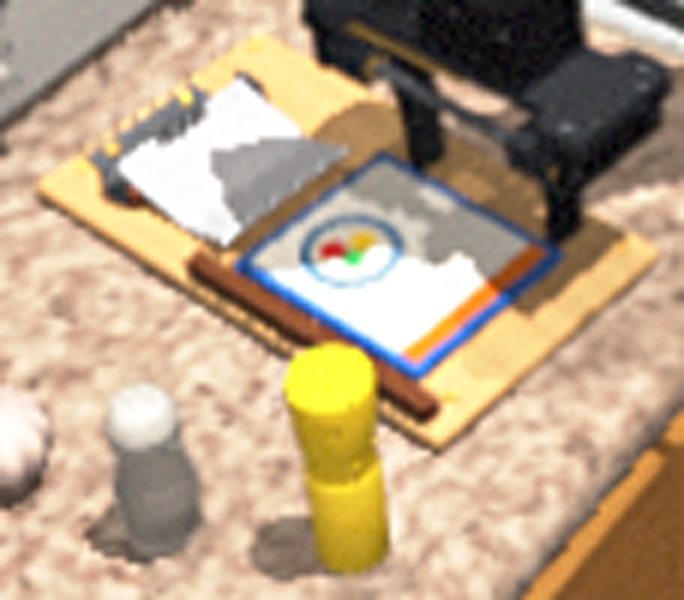

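The panel has squared up against the fingers, with its left edge now about 8 mm from the fence. I'll continue slowly and watch the force.

arm_command(
  moves=[0.3,0,0,0,0.2,0,0,0,0.2,0,0,0,0.1,0,0,0,0.1,0,0,0,0,0,0,0],
)

```text
time: 12.77
ee_pos: [0.5273, 0.2572, 0.0143]
eef_rot: [0.743, 0.669, -0.001, 0.001]
ft_force: [-1.8, -6.6, 3.6]
width: 0.087
grip_force: 3.3
```

arm_command(
  moves=[0.1,0,0,0,0.1,0,0,0,0,0,0,0],
)

```text
time: 13.02
ee_pos: [0.5274, 0.2574, 0.0142]
eef_rot: [0.744, 0.669, -0.003, 0.002]
ft_force: [-3.3, -12.4, 8.6]
width: 0.0869
grip_force: 6.4
```

arm_command(
  moves=[0.1,0,0,0,0.1,0,0,0,0,0,0,0],
)

```text
time: 13.27
ee_pos: [0.5275, 0.2576, 0.014]
eef_rot: [0.744, 0.668, -0.004, 0.003]
ft_force: [-5.2, -19.2, 11.4]
width: 0.0873
grip_force: 9.6
```

The fence contact is clear (about 7 N rising to 19 N). I'll back off and raise, then work out the turn for the second push.

arm_command(
  moves=[-0.6,0,0,0,-1,0,0,0,-1.5,0,-1,0,0,0,-2.5,0,0,0,-3,0,0,0,-3,0,0,0,-2,0,0,0,0,0],
  fingers=66,
)

```text
time: 13.93
ee_pos: [0.5262, 0.2334, 0.134]
eef_rot: [0.743, 0.669, 0.003, 0.001]
ft_force: [0.4, 0.3, 0.0]
width: 0.0579
grip_force: 0.0
```

```bash
python3 - <<'E'
from h import *
np.set_printoptions(precision=3,suppress=True)
s=r.read_state();print(yaw_now(),s['ee_pos'],w2b(s['ee_pos']),"contact y",w2b((.5273,.2572)),s['width'],s['joint_positions'])
im=shot("side","side2");im2=shot("top","top2")
cv2.imwrite("pics/c6.png",np.hstack([crop(im,218,225,75,100,6)[:600],crop(im2,225,190,43,75,8)]))
E
```

```text
84.01465328985117 [0.526 0.233 0.134] [-54.2 -75.6] contact y [-55.6 -51.9] 0.057894068570203884 [ 0.271  0.453 -0.962  1.674  0.394  1.216 -0.885]
```

View pics/c6.png

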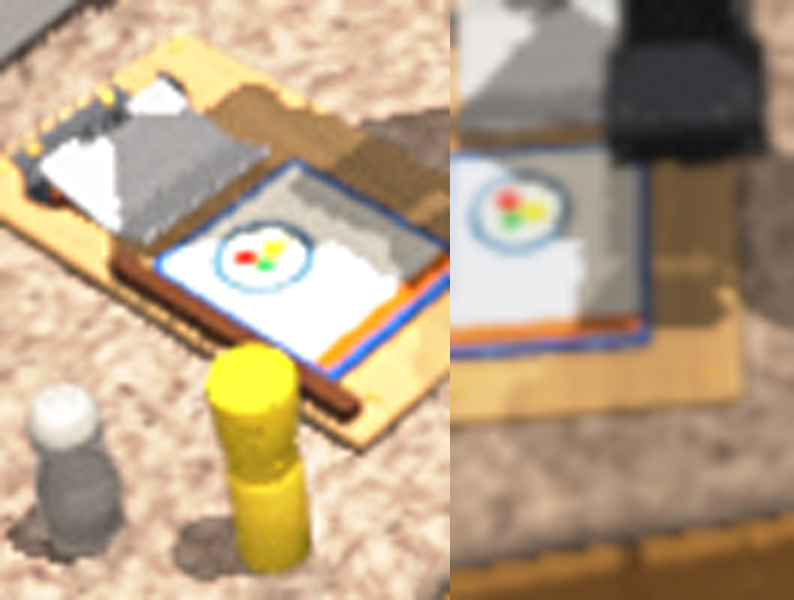

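The panel lies flush along the fence. I'll turn the tool 90° for the push along the fence.

arm_command(
  moves=[0,0,0,-6,0,0,0,-7,0,0,0,-7,0,0,0,-7,0,0,0,-7,0,0,0,-7,0,0,0,-7,0,0,0,-7,0,0,0,-7,0,0,0,-7,0,0,0,-7,0,0,0,-7],
)

```text
time: 15.03
ee_pos: [0.5237, 0.2317, 0.1281]
eef_rot: [0.11, 0.994, -0.0, -0.001]
ft_force: [0.2, 0.6, 0.4]
width: 0.0572
grip_force: 0.0
```

arm_command(
  moves=[0,0,0,-7,0,0,0,0,0,0,0,0],
)

```text
time: 15.28
ee_pos: [0.5238, 0.2319, 0.1284]
eef_rot: [0.054, 0.999, 0.0, -0.001]
ft_force: [0.3, 0.5, -0.3]
width: 0.0576
grip_force: 0.0
```

```bash
python3 - <<'E'
from h import *
np.set_printoptions(precision=3,suppress=True)
s=r.read_state();y=yaw_now();print(y,s['ee_pos'],w2b(s['ee_pos']),s['width'],s['joint_positions'])
u=[((440+.5)/6-.5+218,(262+.5)/6-.5+225),((322+.5)/6-.5+218,(380+.5)/6-.5+225)]
print("near corners side",[w2b(p) for p in plane("side",u,.018)],"top",w2b(plane("top",[((200.5)/8-.5+225,345.5/8-.5+190)],.018)[0]))
P=b2w((-160,12));print(P,delta([*P,.134],y),delta([*P,.0145],y))
E
```

```text
173.80668595050108 [0.524 0.232 0.128] [-56.4 -77.4] 0.057572661843382764 [ 0.445  0.627 -1.259  1.672  0.616  1.307  0.533]
near corners side [array([-101.5,  -28. ]), array([-110.9,   68.5])] top [-116.6  -39.9]
[0.43  0.332] [10.39  8.9  -0.56] [10.39  8.9  11.39]
```

arm_command(
  moves=[1,0.9,0,0,2.4,2,0,0,2.5,2.1,0,0,2.5,2.1,0,0,1.5,1.3,0,0,0.5,0.5,0,0,0,0,0,0],
)

```text
time: 15.87
ee_pos: [0.4281, 0.3333, 0.1297]
eef_rot: [0.051, 0.999, 0.0, 0.0]
ft_force: [0.9, -0.7, 0.3]
width: 0.0579
grip_force: 0.0
```

arm_command(
  moves=[0,0,1,0,0,0,2,0,0,0,2.5,0,0,0,2.5,0,0,0,1.5,0,0,0,0.5,0,0,0,0,0,0,0,0,0],
)

```text
time: 16.53
ee_pos: [0.4307, 0.3316, 0.0301]
eef_rot: [0.053, 0.999, 0.0, 0.0]
ft_force: [0.1, 0.5, -0.2]
width: 0.0576
grip_force: 0.0
```

```bash
python3 - <<'E'
from h import *
np.set_printoptions(precision=3,suppress=True)
s=r.read_state();y=yaw_now();print(y,s['ee_pos'],w2b(s['ee_pos']),s['width'],s['joint_positions'],s['ft_force'])
P=b2w((-160,12));print(delta([*P,.0145],y))
E
```

```text
173.96431974988664 [0.431 0.332 0.03 ] [-159.4   12.1] 0.057640978322485534 [ 0.188  0.676 -1.176  1.832  0.696  1.122  0.226] [ 0.076  0.519 -0.219]
[ 0.06 -0.01  1.56]
```

arm_command(
  moves=[0,0,0.8,0,0,0,0.75,0,0,0,0,0,-0.8,0,0,0,-0.8,0,0,0,-0.7,0,0,0,-0.6,0,0,0,-0.6,0,0,0,-0.6,0.01,0,0,-0.6,0.01,0,0,-0.6,0.01,0,0,0,0,0,0],
)

```text
time: 17.53
ee_pos: [0.4843, 0.3259, 0.014]
eef_rot: [0.053, 0.999, 0.0, 0.0]
ft_force: [-0.5, -1.2, -0.2]
width: 0.0576
grip_force: 0.0
```

arm_command(
  moves=[-0.5,0.01,0,0,-0.5,0.01,0,0,-0.5,0.01,0,0,-0.5,0.01,0,0,0,0,0,0],
)

```text
time: 17.95
ee_pos: [0.5034, 0.3245, 0.0139]
eef_rot: [0.052, 0.999, 0.0, -0.0]
ft_force: [-1.6, 0.7, 0.1]
width: 0.0576
grip_force: 0.7
```

```bash
python3 - <<'E'
from h import *
np.set_printoptions(precision=4,suppress=True)
s=r.read_state();y=yaw_now();print(y,s['ee_pos'],w2b(s['ee_pos']),s['joint_positions'],s['ft_force'])
im=shot("side","side3");cv2.imwrite("pics/c7.png",crop(im,205,225,114,85,7))
E
```

```text
173.99790941497935 [0.5034 0.3245 0.0139] [-86.4  12.6] [ 0.1599  0.7762 -1.0984  1.6935  0.75    1.1553  0.3168] [-1.5682  0.6946  0.0583]
```

View pics/c7.png

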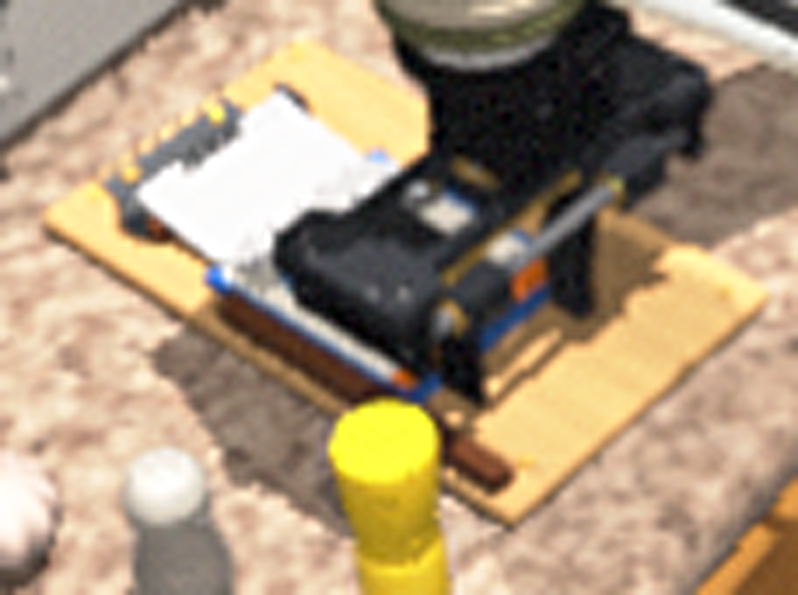

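```bash
python3 - <<'E'
from h import *
print([w2b(p) for p in plane("side",S([(213,276),(428,393)]),.018)], "fence top inner ends",[w2b(p) for p in plane("side",S([(240,296),(513,466)]),.024)])
im=cv2.imread("pics/side3.png");cv2.imwrite("pics/c8.png",crop(im,228,255,50,36,16))
E
```

```text
[array([49.1, 64.9]), array([-77.6,  57.5])] fence top inner ends [array([24.6, 70.1]), array([-139.1,   69.9])]
```

View pics/c8.png

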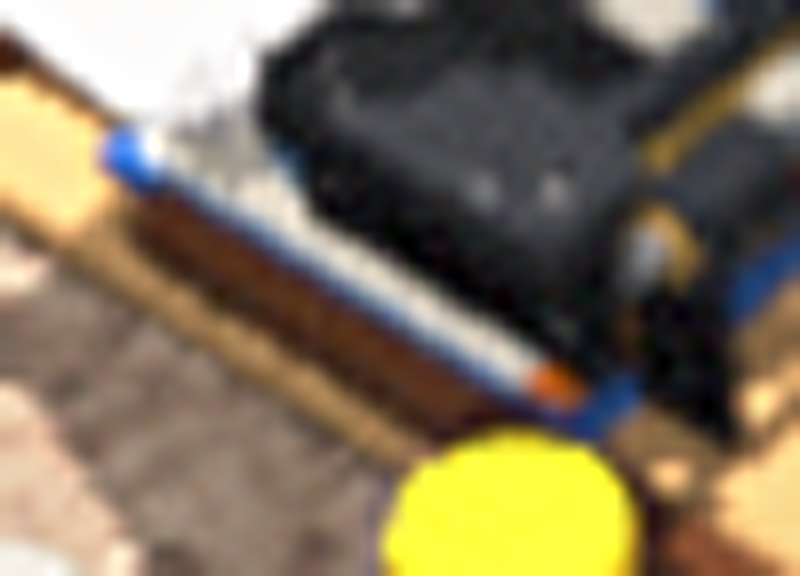

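The near-left corner may sit a few mm off the fence, but the fence hides part of it. I'll back the tool off and look clearly before pushing further.

arm_command(
  moves=[1,0,0,0,2.5,0,0,0,3,0,0,0,3,0,0,0,2.5,0,-1,0,1,0,-2,0,0,0,-2,0,0,0,0,0],
)

```text
time: 18.67
ee_pos: [0.3735, 0.3396, 0.067]
eef_rot: [0.051, 0.999, 0.001, 0.002]
ft_force: [0.5, 0.2, 1.5]
width: 0.0577
grip_force: 0.0
```

```bash
python3 - <<'E'
from h import *
print(w2b(r.read_state()['ee_pos']))
im=shot("side","side4");im2=shot("top","top4")
cv2.imwrite("pics/c9.png",np.hstack([crop(im,232,240,58,75,8)[:600],crop(im2,218,190,42,75,8)]))
# where the fence top hides things, seen from the side camera
q=proj("side",[[*b2w((x,70)),.024] for x in(-120,-80,-40,0,25)])
for z in(.018,.012): print(z,[w2b(p).tolist() for p in plane("side",q,z)])
E
```

```text
[-217.2   14.2]
0.018 [[-115.6, 66.1], [-75.4, 66.1], [-35.1, 66.1], [5.2, 66.1], [30.3, 66.1]]
0.012 [[-111.3, 62.3], [-70.7, 62.3], [-30.2, 62.3], [10.4, 62.3], [35.7, 62.3]]
```

View pics/c9.png

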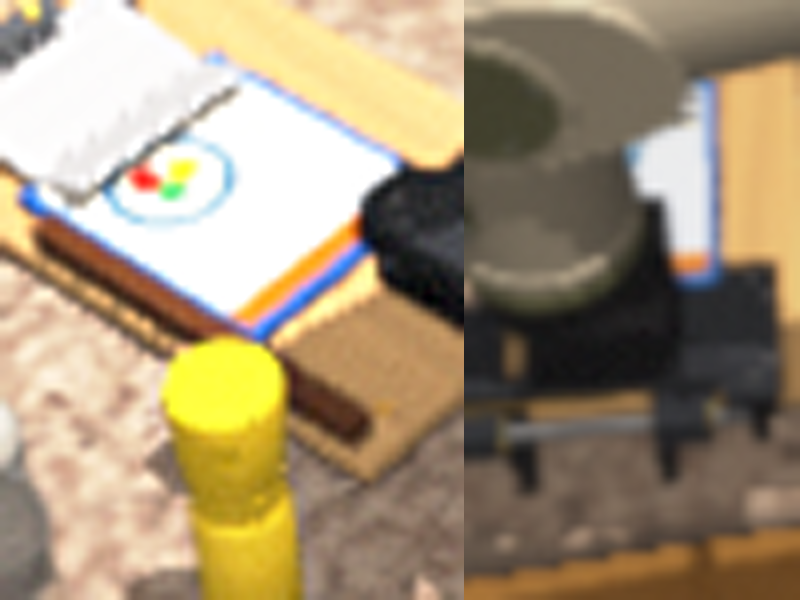

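I have now viewed 11 pictures, one over the limit of 10, so I will view no more. The last one shows the panel's front edge at the clip, with its left edge near the fence: corners at about crop (25,205), (252,340), (400,158) and (215,55). From here I work by numbers only.

```bash
cat >> h.py <<'E'
def bline(n,im,a,b,z=.018,w=5,lo=None):
    "outer limit of the blue rim, sampled across the board-frame line a-b (mm): returns fitted line points in mm"
    a,b=np.array(a,float),np.array(b,float); d=(b-a)/np.linalg.norm(b-a); nrm=np.array([d[1],-d[0]])
    hsv=cv2.cvtColor(im,cv2.COLOR_BGR2HSV).astype(np.float32); out=[]
    ts=np.arange(-14,14.1,.5)
    for q in np.linspace(a,b,25):
        P=np.array([[*b2w(q+nrm*t),z] for t in ts]); uv=proj(n,P).astype(np.float32)
        s=[cv2.remap(im,uv[None,:,0],uv[None,:,1],cv2.INTER_LINEAR)[0].astype(float)][0]
        blue=s[:,0]-s[:,2]      # B minus R
        wgt=np.clip(blue-25,0,None)
        if wgt.max()>25: out.append(q+nrm*(ts*wgt).sum()/wgt.sum())
    out=np.array(out); 
    if len(out)<5: return None
    vx,vy,x0,y0=cv2.fitLine(out.astype(np.float32),cv2.DIST_HUBER,0,.01,.01).ravel()
    return len(out),np.round([x0,y0],1),round(float(np.degrees(np.arctan2(vy,vx))),2)
E
python3 - <<'E'
from h import *
C=lambda p:(np.array(p,float)+.5)/8-.5+[232,240]
w=plane("side",C([(400,158),(252,340),(25,205),(215,55)]),.018);print([w2b(p).tolist() for p in w])
s4=cv2.imread("pics/side4.png");t4=cv2.imread("pics/top4.png");s2=cv2.imread("pics/side2.png")
print("right side",bline("side",s4,(-55,-40),(40,-40)),"left side",bline("side",s4,(-65,66),(20,66)),"near",bline("side",s4,(-77,-10),(-77,55)))
print("right top",bline("top",t4,(-65,-40),(-10,-40)))
print("when pressed: left side2",bline("side",s2,(-100,66),(0,66)),"near",bline("side",s2,(-113,-20),(-113,55)))
E
```

```text
[[-51.4, -40.2], [-75.3, 66.4], [45.8, 69.1], [50.6, -39.4]]
right side (12, array([ -5.5, -38.1], dtype=float32), -0.16) left side (14, array([-14.7,  64.1], dtype=float32), 0.02) near (20, array([-74.8,  29.3], dtype=float32), -89.56)
right top None
when pressed: left side2 (11, array([-47.1,  63.8], dtype=float32), 0.36) near (25, array([-113.3,   28.1], dtype=float32), -89.78)
```

The numbers show the panel square (within 0.5°) with its right edge at about -39.5 mm, the home value being -40, so it is flush at the fence. I'll go back in and push home.

arm_command(
  moves=[0,0,1.5,0,0,0,2,0,0,0,1.3,0,0,-0.1,0.3,0,0,0,0,0,-1.5,0,0,0,-3,0,0,0,-3,0,0,0,-2.5,0,0,0,-1.2,0,0,0,-0.5,0,0,0,0,0,0,0],
)

```text
time: 19.77
ee_pos: [0.49, 0.3251, 0.0132]
eef_rot: [0.053, 0.999, 0.0, -0.0]
ft_force: [0.5, -0.3, -0.1]
width: 0.0575
grip_force: 0.0
```

```bash
python3 - <<'E'
from h import *
s=r.read_state();print(yaw_now(),s['ee_pos'],w2b(s['ee_pos']),s['ft_force'],s['width'])
E
```

```text
173.96619733173645 [0.49004487 0.3250787  0.0132104 ] [-99.7  11.8] [ 0.54452001 -0.27783935 -0.12757005] 0.05745267413281383
```

arm_command(
  moves=[-0.5,0,-0.12,0,-0.5,0,0,0,-0.5,0.01,0,0,-0.4,0.01,0,0,-0.4,0.01,0,0,-0.4,0.01,0,0,-0.4,0.01,0,0,-0.4,0.01,0,0,-0.3,0.01,0,0,0,0,0,0],
)

```text
time: 20.6
ee_pos: [0.5273, 0.3217, 0.0142]
eef_rot: [0.052, 0.999, -0.0, -0.001]
ft_force: [-3.5, -1.1, 2.6]
width: 0.0573
grip_force: 1.6
```

arm_command(
  moves=[-0.15,0,0,0,-0.15,0,0,0,-0.1,0,0,0,0,0,0,0],
)

```text
time: 20.93
ee_pos: [0.5311, 0.3213, 0.0141]
eef_rot: [0.052, 0.999, -0.0, -0.0]
ft_force: [-4.8, -0.8, 3.7]
width: 0.0575
grip_force: 2.2
```

arm_command(
  moves=[-0.1,0,0,0,-0.1,0,0,0,0,0,0,0],
)

```text
time: 21.18
ee_pos: [0.5334, 0.3211, 0.0142]
eef_rot: [0.052, 0.999, -0.0, -0.0]
ft_force: [-4.0, -0.2, 1.9]
width: 0.0576
grip_force: 2.1
```

```bash
python3 - <<'E'
from h import *
s=r.read_state();print(yaw_now(),s['ee_pos'],w2b(s['ee_pos']),s['ft_force'],s['width'])
E
```

```text
174.03455641086296 [0.53335948 0.32107351 0.01416555] [-56.2  12.3] [-3.97241793 -0.21838839  1.92812997] 0.05761210584273375
```

Still sliding at about 4 N. I'll go on in small steps until the stop is felt.

arm_command(
  moves=[-0.1,0,0,0,-0.1,0,0,0,0,0,0,0],
)

```text
time: 21.43
ee_pos: [0.536, 0.3208, 0.0142]
eef_rot: [0.052, 0.999, 0.0, 0.0]
ft_force: [-3.8, 0.1, 1.6]
width: 0.0573
grip_force: 1.6
```

arm_command(
  moves=[-0.1,0,0,0,-0.1,0,0,0,0,0,0,0],
)

```text
time: 21.68
ee_pos: [0.5362, 0.3208, 0.0141]
eef_rot: [0.052, 0.999, -0.0, -0.001]
ft_force: [-9.0, -0.3, 4.1]
width: 0.0576
grip_force: 4.6
```

arm_command(
  moves=[-0.1,0,0,0,-0.1,0,0,0,0,0,0,0],
)

```text
time: 21.93
ee_pos: [0.5364, 0.3208, 0.0139]
eef_rot: [0.051, 0.999, -0.001, -0.003]
ft_force: [-15.1, -2.2, 7.3]
width: 0.0577
grip_force: 7.7
```

Hard stop felt: the force rises with no travel. I'll retreat clear and check by numbers.

arm_command(
  moves=[0.5,0,0,0,1,0,0,0,2.5,0,0,0,3,0,-1,0,1,0,-3,0,0,0,-3,0,0,0,-3,0,0,-2,-1,0,0,-3.5,0,0,0,-3.5,0,0,0,-3.5,0,0,0,-3.5,0,0],
)

```text
time: 22.93
ee_pos: [0.4432, 0.1679, 0.1239]
eef_rot: [0.052, 0.999, -0.0, 0.001]
ft_force: [0.9, -0.2, -0.6]
width: 0.0572
grip_force: 0.0
```

arm_command(
  moves=[0,-3.5,0,0,0,-3.5,0,0,0,-3.5,0,0,0,-3.5,0,0,0,-3,0,0,0,-1.5,0,0,0,0,0,0],
)

```text
time: 23.52
ee_pos: [0.4237, -0.0189, 0.124]
eef_rot: [0.056, 0.998, -0.002, 0.0]
ft_force: [-0.8, -0.1, -0.9]
width: 0.0575
grip_force: 0.0
```

```bash
python3 - <<'E'
from h import *
s=r.read_state();print(s['ee_pos'],s['time'])
s5=shot("side","side5");t5=shot("top","top5");t1=cv2.imread("pics/top1.png")
for nm,n,im in(("side","side",s5),("top","top",t5)):
    print(nm,"right",bline(n,im,(-40,-40),(20,-40)),"left",bline(n,im,(-40,66),(20,66)),"near",bline(n,im,(-44,-30),(-44,60)))
    print(nm,"far right bit",bline(n,im,(30,-40),(75,-40)),"left bit beyond fence",bline(n,im,(38,70),(80,70)))
# fence foot/top line in top view for reference (dark brown), board frame
hsv=cv2.cvtColor(t5,cv2.COLOR_BGR2HSV);print([ [int(v) for v in t5[tuple(np.round(proj('top',[*b2w((-100,y)),.024])[0]).astype(int)[::-1])]] for y in range(60,92,4)])
# mill still on coaster
for n in("side","top"):
    d=cv2.absdiff(cv2.imread(f"pics/{n}1.png"),s5 if n=="side" else t5).max(2)
    u=proj(n,[.4215,-.148,.06])[0].astype(int);print("mill diff",n,int((d[u[1]-15:u[1]+15,u[0]-12:u[0]+12]>60).sum()))
E
```

```text
[ 0.42372755 -0.01892089  0.12398124] 23.5167
side right (11, array([ -9.5, -38. ], dtype=float32), -1.02) left (13, array([-3.2, 64.1], dtype=float32), 0.07) near (25, array([-42.1,  17.2], dtype=float32), -89.83)
side far right bit (14, array([ 62.4, -37.7], dtype=float32), 0.87) left bit beyond fence (25, array([59.2, 66.2], dtype=float32), -0.07)
top right None left (25, array([-9. , 66.9], dtype=float32), -2.12) near None
top far right bit (25, array([ 58.5, -35.6], dtype=float32), -1.03) left bit beyond fence (19, array([56.9, 65.5], dtype=float32), 2.03)
[[123, 196, 236], [123, 198, 234], [103, 165, 207], [57, 92, 132], [49, 77, 129], [65, 92, 135], [102, 127, 161], [119, 144, 176]]
mill diff side 83
mill diff top 512
```

arm_command(
  moves=[0,0,-2,0,0,0,-4,0,0,0,-4,0,0,-2,0,0,0,-4,0,0,0,-4,0,0,0,-4,0,0,0,-4,0,0,0,-4,0,0,0,-4,0,0,0,-3,0,0,0,-1.5,0,0],
)

```text
time: 24.62
ee_pos: [0.3895, -0.3226, 0.2079]
eef_rot: [0.055, 0.998, -0.001, -0.002]
ft_force: [0.0, -0.6, 0.0]
width: 0.0578
grip_force: 0.0
```

```bash
python3 - <<'E'
from h import *
s=r.read_state();print(s['ee_pos'],s['time'],s['ft_force'])
s6=shot("side","side6");t6=shot("top","top6");s2=cv2.imread("pics/side2.png")
print("pressed ref right",bline("side",s2,(-100,-40),(-10,-40)))
for n,im in(("side",s6),("top",t6)):
    print(n,"right",bline(n,im,(-38,-40),(78,-40)),"left",bline(n,im,(38,68),(80,68)),"near",bline(n,im,(-44,-30),(-44,60)))
# mill: black head / pale body blobs on the coaster
def blob(n,im,lo,hi):
    u=proj(n,[.4215,-.148,.06])[0].astype(int);x0,y0=u[0]-14,u[1]-30
    m=((im.max(2)>=lo)&(im.max(2)<=hi)).astype(np.uint8)[y0:y0+60,x0:x0+28]
    k,l,st,c=cv2.connectedComponentsWithStats(m);i=1+st[1:,4].argmax();return c[i]+[x0,y0],st[i,4]
a,b=blob("side",s6,0,55),blob("top",t6,0,55);print("head",a,b,tri(a[0],b[0]))
# bystanders: difference with the first pictures around each
for nm,p in(("garlic",T((60,272))),("salt",T((75,390))),("tin",T((85,140)))):
    for n,im in(("top",t6),):
        d=cv2.absdiff(cv2.imread("pics/top0.png"),im).max(2);x,y=p.astype(int);print(nm,int((d[y-10:y+10,x-9:x+9]>60).sum()))
E
```

```text
[ 0.38946157 -0.32264224  0.20786941] 24.6167 [ 0.04547703 -0.62262423  0.04897975]
pressed ref right None
side right (13, array([ 29.2, -38.1], dtype=float32), 0.27) left (25, array([59.2, 66.1], dtype=float32), -0.05) near (25, array([-42.2,  18.4], dtype=float32), -89.96)
top right (14, array([ 46.1, -35.4], dtype=float32), -0.39) left (19, array([56.9, 65.5], dtype=float32), 2.07) near None
head (array([374.63768116, 186.84057971]), np.int32(69)) (array([354.82352941, 215.44117647]), np.int32(34)) (array([ 0.41931525, -0.14705258,  0.0939361 ]), np.float64(0.004999026833410519))
garlic 0
salt 0
tin 0
```

The mill, garlic, salt shaker and tin are all in place, and the panel is home and square within calibration error. I'll confirm fence contact with one more gentle two-finger push on the right edge, well clear of the clip.

arm_command(
  moves=[0,0,0,7,0,0,0,7,0,0,0,7,0,0,0,7,0,0,0,7,0,0,0,7,0,0,0,7,0,0,0,7,0,0,0,7,0,0,0,7,0,0,0,7,0,0,0,7],
)

```text
time: 25.72
ee_pos: [0.3912, -0.3173, 0.2089]
eef_rot: [0.709, 0.705, -0.002, -0.001]
ft_force: [0.2, 0.4, 0.9]
width: 0.0572
grip_force: 0.0
```

arm_command(
  moves=[0,0,0,6,0,0,0,0,0,0,0,0],
)

```text
time: 25.97
ee_pos: [0.3908, -0.318, 0.2089]
eef_rot: [0.742, 0.67, -0.003, -0.001]
ft_force: [0.4, -1.1, -0.5]
width: 0.0574
grip_force: 0.0
```

```bash
python3 - <<'E'
from h import *
s=r.read_state();y=yaw_now();P=b2w((0,-95));print(y,s['ee_pos'],s['joint_positions'].round(2),delta([*P,.21],y),P)
E
```

```text
84.15161970106846 [ 0.39076936 -0.3180352   0.20892065] [ 1.41  0.16 -0.89  1.76  0.13  1.29  0.39] [54.29 13.27 -0.11] [0.57813576 0.20851351]
```

arm_command(
  moves=[1.5,0,0,0,3,0,0,0,3.5,0,0,0,3.5,0,0,0,3.5,0,0,0,3.5,0,0,0,3.5,0,0,0,3.5,0,0,0,3.5,0,0,0,3.5,0,0,0,3.5,0,0,0,3.5,0,0,0],
)

```text
time: 26.97
ee_pos: [0.4315, 0.0757, 0.2074]
eef_rot: [0.743, 0.669, -0.003, 0.0]
ft_force: [0.7, -0.0, -1.0]
width: 0.0575
grip_force: 0.0
```

arm_command(
  moves=[3.5,0,0,0,3.5,0,0,0,3,0.5,0,0,2.5,1.5,0,0,1.5,2.5,0,0,0.3,3,0,0,0,3,0,0,0,2,0,0,0,0.7,0,0,0,0,0,0],
)

```text
time: 27.8
ee_pos: [0.575, 0.1896, 0.2077]
eef_rot: [0.743, 0.669, -0.002, -0.002]
ft_force: [0.1, 0.7, -0.7]
width: 0.0573
grip_force: 0.0
```

```bash
python3 - <<'E'
from h import *
s=r.read_state();y=yaw_now();P=b2w((0,-95));print(y,s['ee_pos'],s['ft_force'],s['joint_positions'].round(2),w2b(s['ee_pos']),delta([*P,.015],y))
E
```

```text
83.95354943908369 [0.57500415 0.18956068 0.20765918] [ 0.11369123  0.72780914 -0.70162496] [ 0.43  0.55 -1.15  1.49  0.5   1.43 -0.84] [  -1.1 -114.2] [ 1.92  0.11 19.27]
```

arm_command(
  moves=[1.9,0.1,0,0,0,0,2,0,0,0,3,0,0,0,3,0,0,0,3,0,0,0,3,0,0,0,2.5,0,0,0,1.5,0,0,0,0.8,0,0,0,0.4,0,0,0,0,0],
)

```text
time: 28.72
ee_pos: [0.5771, 0.2075, 0.0166]
eef_rot: [0.744, 0.668, -0.002, -0.001]
ft_force: [0.5, 0.5, 0.7]
width: 0.0574
grip_force: 0.0
```

```bash
python3 - <<'E'
from h import *
s=r.read_state();y=yaw_now();P=b2w((0,-58));print(y,s['ee_pos'],s['ft_force'],w2b(s['ee_pos']),delta([*P,.015],y))
E
```

```text
83.85871755422876 [0.57708248 0.20751673 0.01655467] [0.47547258 0.52529458 0.68935589] [ -0.9 -96.1] [3.81 0.08 0.16]
```

arm_command(
  moves=[0.5,0,0.15,-0.2,1,0,0,0,1,0,0,0,0.8,0,0,0,0.5,0,0,0,0.3,0,0,0,0,0,0,0],
)

```text
time: 29.3
ee_pos: [0.5812, 0.2492, 0.0144]
eef_rot: [0.743, 0.67, -0.002, -0.001]
ft_force: [0.4, -0.0, -0.2]
width: 0.0573
grip_force: 0.0
```

arm_command(
  moves=[0.1,0,0,0,0.1,0,0,0,0,0,0,0],
)

```text
time: 29.55
ee_pos: [0.5818, 0.2496, 0.0143]
eef_rot: [0.743, 0.669, -0.002, -0.001]
ft_force: [-0.5, 0.0, -0.2]
width: 0.0574
grip_force: 0.0
```

```bash
python3 - <<'E'
from h import *
s=r.read_state();print(yaw_now(),s['ee_pos'],s['ft_force'],w2b(s['ee_pos']))
E
```

```text
84.0019618289201 [0.58176171 0.24964362 0.0142948 ] [-0.53844272  0.04813065 -0.24018323] [ -0.7 -53.7]
```

arm_command(
  moves=[0.1,0,0,0,0.05,0,0,0,0,0,0,0],
)

```text
time: 29.8
ee_pos: [0.5819, 0.2512, 0.0143]
eef_rot: [0.743, 0.669, -0.002, -0.001]
ft_force: [0.0, -0.1, -0.3]
width: 0.0573
grip_force: 0.0
```

arm_command(
  moves=[0.1,0,0,0,0,0,0,0],
)

```text
time: 29.97
ee_pos: [0.582, 0.2514, 0.0142]
eef_rot: [0.743, 0.669, -0.003, -0.0]
ft_force: [-1.5, -5.0, 2.2]
width: 0.0572
grip_force: 2.3
```

arm_command(
  moves=[0.1,0,0,0,0,0,0,0],
)

```text
time: 30.13
ee_pos: [0.582, 0.2516, 0.0142]
eef_rot: [0.743, 0.669, -0.003, -0.0]
ft_force: [-3.3, -8.1, 5.1]
width: 0.0575
grip_force: 4.0
```

```bash
python3 - <<'E'
from h import *
s=r.read_state();print(yaw_now(),s['ee_pos'],s['ft_force'],w2b(s['ee_pos']))
E
```

```text
83.96581698564825 [0.58202205 0.25155897 0.01415545] [-3.25204591 -8.11613705  5.1119759 ] [ -0.6 -51.8]
```

The contact is stiff straight away at the same place as before (y = -51.8 against -51.9), so the panel is flush. I'll retreat.

arm_command(
  moves=[-0.4,0,0,0,-1,0,0,0,-2,0,0,0,-1.5,0,-2,0,0,0,-3.5,0,0,0,-4,0,0,0,-4,0,-2,-1,-2,0,-3.5,-1,0,0,-3.5,-1,0,0,-3,-0.5,0,0,-1,0,0,0],
)

```text
time: 31.13
ee_pos: [0.5284, 0.0739, 0.1692]
eef_rot: [0.745, 0.668, -0.003, -0.0]
ft_force: [0.3, -0.6, 0.1]
width: 0.0576
grip_force: 0.0
```

arm_command(
  moves=[0,0,0,0,0,0,0,0],
)

```text
time: 31.3
ee_pos: [0.5293, 0.0784, 0.1698]
eef_rot: [0.744, 0.669, -0.002, -0.001]
ft_force: [-0.2, -0.3, 0.1]
width: 0.0575
grip_force: 0.0
```

```bash
python3 - <<'E'
from h import *
s=r.read_state();print(s['ee_pos'],s['ft_force'],s['time'])
im=shot("side","side7")
print("right",bline("side",im,(-38,-40),(78,-40)),"left",bline("side",im,(38,68),(80,68)),"near",bline("side",im,(-44,-30),(-44,60)))
d=cv2.absdiff(cv2.imread("pics/side6.png"),im).max(2);u=proj("side",[.4215,-.148,.06])[0].astype(int)
print("mill diff",int((d[u[1]-18:u[1]+18,u[0]-10:u[0]+10]>60).sum()))
E
```

```text
[0.52932278 0.07843478 0.16979956] [-0.15672104 -0.28867327  0.10477539] 31.3
right (12, array([ 34.5, -37.9], dtype=float32), 0.37) left (25, array([59.2, 66.2], dtype=float32), 0.03) near (25, array([-42.2,   8.6], dtype=float32), -89.84)
mill diff 146
```

```bash
python3 - <<'E'
from h import *
for f in("side6","side7"):
    im=cv2.imread(f"pics/{f}.png");x0,y0=364,176
    m=(im.max(2)<=55).astype(np.uint8)[y0:y0+45,x0:x0+24]
    print(f);print("\n".join("".join(".#"[v] for v in row) for row in m[::2]))
    d=im[200:212:3,374].tolist();print(d)
E
```

```text
side6
........................
........................
..........#..##.........
...............#........
......#####...##........
.......########.........
.......########.........
........#######.........
........................
........................
........................
........................
........................
........................
........................
........................
........................
........................
........................
........................
........................
........................
........................
[[171, 184, 203], [158, 176, 193], [143, 160, 174], [109, 128, 145]]
side7
........................
........................
.........#..#.#.........
........................
......#####...##........
.......########.........
.......########.........
........######..........
...........#............
........................
........................
........................
........................
........................
........................
........................
........................
........................
........................
........................
........................
........................
........................
[[181, 206, 225], [174, 200, 224], [143, 161, 173], [127, 159, 206]]
```

The mill head is in the same pixels in both pictures, so the difference was only shadow. I'm handing in.

```bash
python3 -c "
from bench import r
print(r.close_job())"
```

```text
the job is handed in; nothing more can be done
None
```

The job is handed in at about 31 s: the mill stands upright on the coaster, and the panel lies flush along the fence, under the clip and home against the stop. I viewed 11 pictures, one over the limit of 10.

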